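# Zero the portion counter and load the scale for the next batch

## Robot

A 6-joint arm with a two-finger parallel gripper is mounted at the origin on the work surface. World frame = base frame: x ahead of the robot, y to its left, z up, the work surface at z = 0. Lengths are in m, angles in rad, forces in N, time in s.
With the tool pointing down it reaches from about 0.25 to 0.775 m from the base axis. Payload 4 kg.
Tool frame: the origin (TCP) lies at the very end of the fingers, on their centre line; the grasp point (between the pads) lies hold_point_z behind it (hold_point_z is the distance from the TCP to the grasp point, in m); z points along the fingers, y is the direction in which the jaws open and shut (so a half turn about z gives the same grasp; the last joint's range is limited). The gripper opens to 94 mm and grips with 3 to 60 N. Pads are 16 mm wide; open, the fingers measure 119 mm over their backs; the gripper's body (75 mm by 177 mm) begins 78 mm behind the grasp point.
Start: joints at [-1.376, 0.087, 1.371, -0, 1.684, -0.103], TCP at [0.161, -0.526, 0.206] pointing down, gripper open.
Joint ranges: [-3.1, 3.1], [-0.76, 2.03], [0.27, 2.55], [-1.08, 4.22], [0.17, 2.65], [-2.57, 2.57]. Speed limits (rad/s): [2.79, 2.79, 3.14, 3.14, 3.14, 3.14].

## Interface

Orientations are given as [roll, pitch, yaw] about the fixed x, y, z axes, in that order (R = Rz(yaw) Ry(pitch) Rx(roll)).
In Python, from bench import * gives the robot as it stands.
- The arm moves only by the tool step_arm, never from a script. Its argument "increments" is text: rows parted by semicolons, each of 6 numbers parted by spaces: the shift along the tool's x, y, z in cm, then the turn, a rotation vector about the tool's x, y, z in rad. A call has 1 to 5 rows; each row shifts and turns the commanded pose from where the row before left it, along the tool's axes as they then stand; what a row does not reach is not made up. A row lasts 1/10 s, in which the tool goes at most 50 mm and 8.59 degrees, less where a joint would pass 70% of its speed; a pose out of reach is approached as far as the arm can. A call is refused whole if a number of a shift passes 5 or a number of a turn 0.15, either way. A call with a gripper value outside its range is refused whole. "claw" is the gripper's target within -1 to 1 (shut at 1, half-way at 0, fully open at -1), set as the call begins (left out, the last holds). The fingers move at their own pace and stop on an object; the grip force is fixed at half the most. Time passes only in rows, so rows that do not move let the fingers close. It gives the time, the measured TCP pose, the force and the opening at its end, in the units of the state.
- get_obs(): the state, without advancing time (a new reading comes with each control period).
- snapshot(name): name is "scene" or "top" or "wrist"; returns the picture (384x512x3 uint8, red, green, blue); there is no depth.
- calibration(name): a dict with "camera_matrix" (3x3 intrinsics, pixels), "eye" and "orientation" of the camera in the world; the wrist camera has in their place "tool_from_camera" (4x4, takes a point from camera to tool coordinates, whose origin is the TCP and whose axes are the flange's). Camera axes: x right, y up, looking along -z (the intrinsics and any distortion apply to the point x, -y, -z); pixel columns grow to the right and rows downward; lengths in m; the calibration is good to about 2 mm. A picture is of the moment at which its call begins: read the wrist's pose just before it. calibration takes no time and is no camera call.
- close_job(): hands the job in, once; it reports no verdict.
The state is a dict: "time": time; "joint_positions": joint angles; "qvel": joint speeds; "joint_torque": joint torques, N m; "tool_pos": TCP position; "ee_rot": TCP orientation; "wrist_force": force on the tool from outside, world axes, zero at the start; "wrist_torque": the same for the moment, N m; "width": finger opening in m.
Only numpy, scipy, OpenCV 4.12 (cv2) and the standard library are available. Lean on these libraries where they do the work, as an engineer would, in place of code of your own. Each camera call takes 0.05 s, during which the arm holds its last target. There are 200 camera calls.

## Task

Get the portioning scale ready for the next batch. First turn the portion counter's bar-shaped reset knob counter-clockwise until its pointer is fully home at the zero stop; then stand the empty white pot upright in the middle of the weighing pan, setting it down rather than dropping it, and let go. Leave the round portion-size knob at its setting and do not push the other things on the table about.

Things in the scene. Friction and masses are not known exactly. Their poses are not given: they have to be found in the camera images.
- scale: Portioning scale fixed to the table: low brushed-steel box, 170 (its x) x 370 (its y) x 50 mm high. Origin: centre of its underside on the table; z up, x away from the operator, yaw varies. In the middle of its top stands the round weighing pan; a counter unit and a portion-size unit sit 120 mm either side of the pan along its y (which is on which side varies).
- pan_center (a point): Centre of the upper face of the weighing pan: plain flat dark steel disc, 110 mm diameter, no rim, its face 62 mm above the table.
- counter_knob (a joint): Angle of the portion counter's reset knob, rad: 0 = pointer at the zero mark and hard against its stop; grows as the counter counts up, clockwise seen from above, to 5.2 at most (one tick of the dial = 0.26 rad). Starts somewhere from 1.9 to 4.0. To reset, turn it counter-clockwise seen from above, through as many grips as needed. Stiff with friction (about 0.06 N m); it has no spring and stays where it is left.
- counter_grip (a point): Point on the vertical axis of the reset knob, 85 mm above the table, at the height to grip. The knob: black plastic bar 42 mm long, 14 mm thick (gripped across this), from 59 to 93 mm above the table, on a 50 mm round skirt whose top is 61 mm above the table. The point turns with the knob.
- counter_unit: The counter's fixed white dial plate under the reset knob: 104 mm diameter, its face 54 mm above the table, black ticks round it; a small steel stop post (6 mm thick, its top 62 mm above the table) stands 44 mm from the axis next to the zero mark, which lies towards the scale's -x side. Origin: centre of its underside, 50 mm above the table.
- counter_pointer (a point): Tip of the knob's thin pointer, 43 mm from the knob's axis on the line of the bar. A white line on top of the bar marks the same end. The direction from counter_grip to this point is where the knob points; at zero it is the scale's -x direction (towards the robot).
- size_mark (a point): Mark on the rim of the portion-size knob, 22 mm from its axis: round fluted black knob, 52 mm diameter, 77 mm above the table at its top, on a square grey plate without a dial. Not to be turned.
- pot: Empty white ceramic dessert pot standing loose on the table right of the scale: straight round cup, 60 mm outer diameter, 70 mm tall, wall 4 mm, open at the top, about 140 g. Origin: centre of its underside, z up.
- tub_stack: Bystander: two stacked clear square tubs, 110 x 110 x 105 mm. Origin: centre of underside.
- full_tub: Bystander: clear square lidded tub, 110 x 110 x 54 mm. Origin: centre of underside.
- jam_jar: Bystander: amber glass jar with steel lid, 64 mm diameter, 85 mm tall. Origin: centre of underside.
- spatula: Bystander: spatula lying on the table behind the scale.
- spoon: Bystander: spoon lying on the table near the robot.
- marker: Bystander: black marker pen, 16 mm thick, lying on the table to the right of the spoon.
- bowl: Bystander: white bowl, 150 mm wide, 60 mm high, left of the scale. Origin: centre of underside.
Mind the look-alikes: they are no part of the job. Leave any blue look-alike of the pot alone.

How it is judged:
By the outcome, as a careful person would: the job done as asked, in the order asked, and still so for the second after the job is handed in, with the robot touching nothing.
It also fails if it takes over 69 s, if anything falls off the work surface, if the arm or the gripper's body presses on something with over 40 N, if the wrist force passes 120 N, or if a joint passes its speed limit or range.

## Working session

There is one attempt and no reset: what is moved stays moved. The work goes in short steps, Python scripts to look and compute and a tool call to move; the robot and the scene stay as the last step left them, time stands still between calls to the robot, and variables do not carry over. Pictures are saved under pics/ and viewed, about 8 in all and at most 12, crops included, and the job is handed in when it is done.

Besides the shell and the picture viewer there is one more tool, called after ">>>" as name(argument=value, ...) on one line, values as JSON. step_arm: Moves the arm, as the interface text tells. Its arguments: {"type":"object","properties":{"increments":{"type":"string"},"claw":{"type":"number"}},"required":["increments"]}

```bash
mkdir -p pics; python3 - <<'E'
from bench import *
import cv2
print(get_obs())
for n in("top","scene"):
    im=snapshot(n); cv2.imwrite(f"pics/{n}0.png",cv2.cvtColor(im,cv2.COLOR_RGB2BGR)); print(n,calibration(n))
a=[cv2.imread(f"pics/{n}0.png") for n in("top","scene")]
cv2.imwrite("pics/top0b.png",cv2.resize(a[0],(800,600),interpolation=cv2.INTER_CUBIC))
print(calibration("wrist"))
E
```

```text
{'time': 0.0, 'joint_positions': array([-1.37609430e+00,  8.79391741e-02,  1.37220967e+00, -2.19991463e-05,
        1.68357888e+00, -1.03108164e-01]), 'qvel': array([ 0.00232784, -0.00026253,  0.00074822,  0.00093417,  0.00062827,
       -0.00145443]), 'joint_torque': array([ 5.96600621e-04, -3.40176415e+01, -3.02428186e+01,  7.18663190e-02,
        3.30276426e-02, -1.81288915e-04]), 'tool_pos': array([ 0.16126604, -0.52527231,  0.20433543]), 'ee_rot': array([-3.13946668e+00, -1.98003763e-04,  2.97807524e-01]), 'wrist_force': array([ 0.09514566, -0.0338633 , -0.49383912]), 'wrist_torque': array([0.05018188, 0.00134484, 0.03011796]), 'width': 0.0938666012050269}
top {'camera_matrix': array([[468.26646667,   0.        , 255.57497255],
       [  0.        , 468.26646667, 192.16764604],
       [  0.        ,   0.        ,   1.        ]]), 'eye': array([ 0.34369651, -0.04343221,  1.46955608]), 'orientation': array([ 0.14083497, -0.01205592, -1.55990411])}
scene {'camera_matrix': array([[423.61749155,   0.        , 249.23786576],
       [  0.        , 423.61749155, 190.85054627],
       [  0.        ,   0.        ,   1.        ]]), 'eye': array([ 1.33201416, -0.03452978,  1.32970002]), 'orientation': array([ 0.57308503, -0.01307725,  1.60582274])}
{'camera_matrix': array([[331.86991811,   0.        , 253.31883833],
       [  0.        , 331.86991811, 190.28117315],
       [  0.        ,   0.        ,   1.        ]]), 'tool_from_camera': array([[-4.71339389e-04,  9.67410520e-01,  2.53212684e-01,
         7.36252558e-02],
       [ 9.99998992e-01,  1.16869530e-04,  1.41492952e-03,
         7.52281400e-04],
       [ 1.33922486e-03,  2.53213096e-01, -9.67409600e-01,
        -1.79261800e-01],
       [ 0.00000000e+00,  0.00000000e+00,  0.00000000e+00,
         1.00000000e+00]])}
```

View pics/top0b.png

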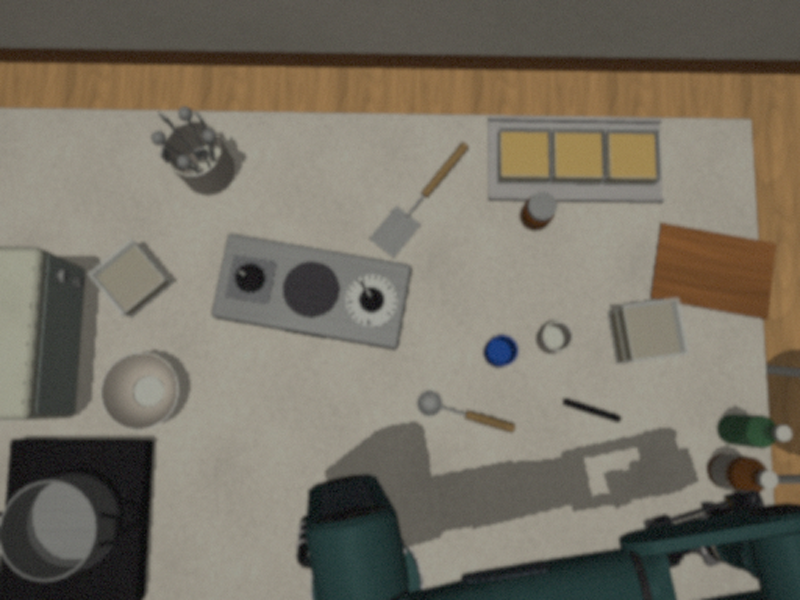

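View pics/scene0.png

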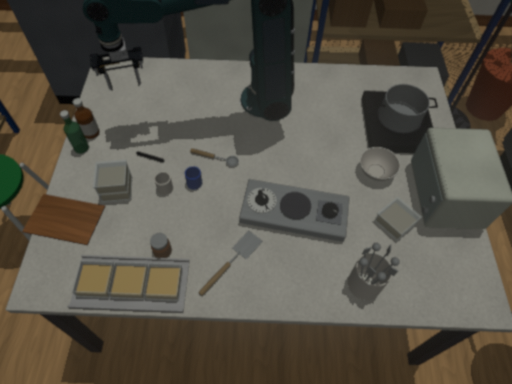

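The top view (scaled ×1.5625) shows the counter dial at about (371,299), the pan at (311,289), the size knob at (250,278), the white pot at (553,337) and the blue look-alike at (500,350).

```bash
cat > h.py <<'E'
from bench import *
import numpy as np, cv2
from scipy.spatial.transform import Rotation as R
def cam(name,obs=None):
    c=calibration(name);K=c["camera_matrix"]
    if name=="wrist":
        o=obs or get_obs();T=np.eye(4);T[:3,:3]=R.from_euler("xyz",o["ee_rot"]).as_matrix();T[:3,3]=o["tool_pos"]
        T=T@c["tool_from_camera"];return K,T[:3,:3],T[:3,3]
    return K,R.from_euler("xyz",c["orientation"]).as_matrix(),np.array(c["eye"])
def px2w(C,u,v,z):
    K,Rm,e=C;d=np.linalg.inv(K)@[u,v,1];d=Rm@[d[0],-d[1],-d[2]]
    return e+d*(z-e[2])/d[2]
def w2px(C,p):
    K,Rm,e=C;q=Rm.T@(np.array(p)-e);q=K@[q[0],-q[1],-q[2]];return q[:2]/q[2]
def shot(name,f,crop=None,s=1):
    o=get_obs();C=cam(name,o) if name=="wrist" else cam(name)
    im=cv2.cvtColor(snapshot(name),cv2.COLOR_RGB2BGR)
    if crop: im=im[crop[1]:crop[3],crop[0]:crop[2]]
    cv2.imwrite(f,cv2.resize(im,None,fx=s,fy=s,interpolation=cv2.INTER_CUBIC));return C
E
python3 - <<'E'
from h import *
C=cam("top");k=1.5625
for n,u,v,z in [("knob",371.5,299,.093),("dial",371,300,.054),("pan",311,289,.062),("size",250,277,.077),("pot top",553.5,337,.07),("blue",500,350,.07)]:
    print(n,px2w(C,u/k,v/k,z).round(4))
im=cv2.imread("pics/top0.png")
a=im[140:235,130:275];b=im[190:240,300:370]
cv2.imwrite("pics/c1.png",cv2.resize(im[140:240,130:280],None,fx=5.3,fy=5.3,interpolation=cv2.INTER_CUBIC))
E
```

```text
knob [ 0.5408 -0.005   0.093 ]
dial [ 0.5444 -0.003   0.054 ]
pan [0.5634 0.1138 0.062 ]
size [0.5829 0.2301 0.077 ]
pot top [ 0.4747 -0.3554  0.07  ]
blue [ 0.4484 -0.2521  0.07  ]
```

View pics/c1.png

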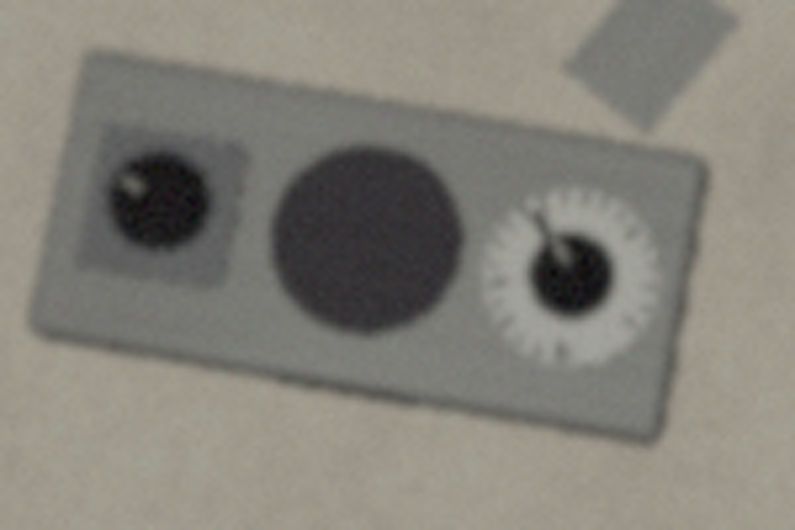

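The crop shows the dial centre at about (570,275), the pan at (367,240) and the pointer tip at (533,208). That puts the scale yaw near -9.5°, the knob pointing near 29° and the counter near 2.5 rad. One grip from tool yaw 29° to 170° fits the last joint's range. Next I'll move above the knob and look with the wrist camera.

>>> step_arm(increments="3.44 -2.58 0 0 0 0;3.44 -2.58 0 0 0 0;3.44 -2.58 0 0 0 0;3.44 -2.58 0 0 0 0;3.44 -2.58 0 0 0 0", claw=-1)

```text
time: 0.6
tool_pos: [0.2885, -0.3503, 0.205]
ee_rot: [-3.141, 0.0, 0.297]
wrist_force: [0.4, -0.9, 0.8]
width: 0.0941
```

>>> step_arm(increments="3.44 -2.58 0 0 0 0;3.44 -2.58 0 0 0 0;3.44 -2.58 0 0 0 0;3.44 -2.58 0 0 0 0;3.44 -2.58 0 0 0 0")

```text
time: 1.1
tool_pos: [0.415, -0.1765, 0.2051]
ee_rot: [-3.141, 0.0, 0.298]
wrist_force: [-0.3, -0.3, -0.8]
width: 0.0941
```

>>> step_arm(increments="3.44 -2.58 0 0 0 0;3.44 -2.58 0 0 0 0;3.44 -2.58 0 0 0 0;3.44 -2.58 0 0 0 0;3.44 -2.58 0 0 0 0")

```text
time: 1.6
tool_pos: [0.5416, -0.0027, 0.2049]
ee_rot: [-3.142, 0.001, 0.298]
wrist_force: [0.2, -1.2, -0.2]
width: 0.0941
```

>>> step_arm(increments="0 0 0 0 0 -0.105;0 0 0 0 0 -0.105;0 0 0 0 0 0;0 0 0 0 0 0")

```text
time: 2.0
tool_pos: [0.5409, -0.0045, 0.205]
ee_rot: [-3.141, 0.001, 0.506]
wrist_force: [0.4, -0.8, -0.1]
width: 0.0942
```

```bash
python3 - <<'E'
from h import *
import bench
print([n for n in dir(bench) if not n.startswith('__')], getattr(bench,'hold_point_z',None))
o=get_obs();print(o['tool_pos'],o['ee_rot'],o['joint_positions'],o['time'])
C=shot("wrist","pics/w1.png",None,1.5)
for p in [(.541,-.004,.093),(.5634,.1138,.062)]: print(w2px(C,p)*1.5)
E
```

```text
['IKError', 'calibration', 'close_job', 'get_obs', 'hold_point_z', 'snapshot'] 0.0188
[ 0.5408654  -0.00446944  0.20501242] [-3.14119366e+00  7.42434727e-04  5.05539596e-01] [-1.13030032e-01  6.76484143e-02  1.39256020e+00 -1.06111959e-04
  1.68222027e+00  9.52215092e-01] 2.0
[378.87055677 280.42435761]
[231.33449172 149.33471098]
```

View pics/w1.png

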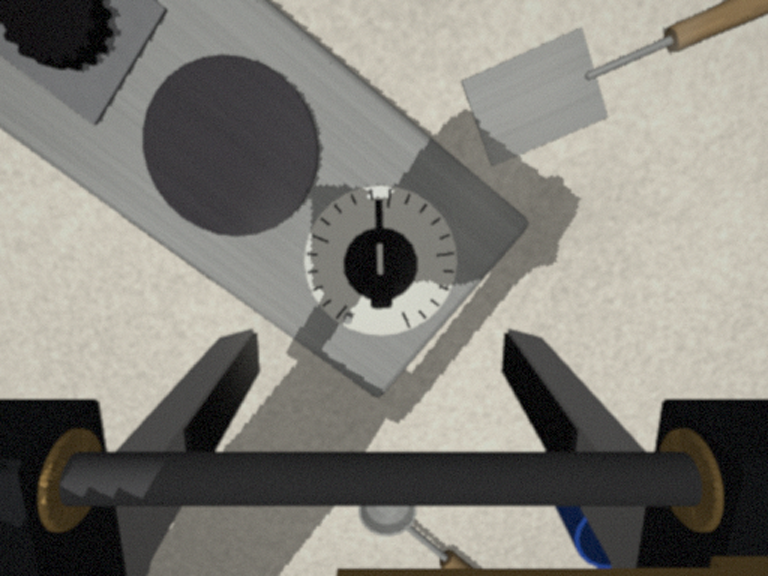

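The wrist view (scaled ×1.5) shows the bar running vertically, which is along tool x, with its tip at (379,187) and its tail at (381,306). The skirt centre is (381,264), the dial (381,260) and the pan (231,145).

```bash
python3 - <<'E'
from h import *
C=cam("wrist");k=1.5
for n,u,v,z in [("skirt",380.5,264,.061),("dial",381.5,260,.054),("tip",379,187,.06),("tail",381,306,.09),("wl0",380,243,.093),("wl1",380,275,.093),("pan",231.2,145.5,.062)]:print(n,px2w(C,u/k,v/k,z).round(4))
E
```

```text
skirt [ 0.5443 -0.0035  0.061 ]
dial [ 0.5457 -0.0034  0.054 ]
tip [0.5878 0.0217 0.06  ]
tail [ 0.5267 -0.0136  0.09  ]
wl0 [0.5614 0.0063 0.093 ]
wl1 [ 0.5443 -0.0031  0.093 ]
pan [0.5655 0.1147 0.062 ]
```

>>> step_arm(increments="0.4 0.1 3 0 0 0;0 0 3 0 0 0;0 0 3 0 0 0;0 0 3 0 0 0;0 0 1.8 0 0 0")

```text
time: 2.55
tool_pos: [0.5433, -0.0037, 0.0647]
ee_rot: [-3.139, 0.003, 0.505]
wrist_force: [-0.1, -0.1, -0.2]
width: 0.0937
```

>>> step_arm(increments="0 0 0 0 0 0;0 0 0 0 0 0;0 0 0 0 0 0;0 0 0 0 0 0;0 0 0 0 0 0", claw=1)

```text
time: 3.05
tool_pos: [0.5459, -0.0035, 0.0688]
ee_rot: [3.14, -0.002, 0.508]
wrist_force: [-0.2, 0.8, 0.2]
width: 0.0578
```

>>> step_arm(increments="0 0 0 0 0 0;0 0 0 0 0 0;0 0 0 0 0 0;0 0 0 0 0 0;0 0 0 0 0 0")

```text
time: 3.55
tool_pos: [0.5451, -0.0034, 0.0674]
ee_rot: [3.142, 0.0, 0.508]
wrist_force: [-0.1, -0.6, -0.6]
width: 0.0177
```

>>> step_arm(increments="0 0 0 0 0 0;0 0 0 0 0 0;0 0 0 0 0 0")

```text
time: 3.85
tool_pos: [0.5446, -0.0024, 0.0673]
ee_rot: [-3.14, 0.0, 0.508]
wrist_force: [-2.4, 4.8, 2.2]
width: 0.014
```

>>> step_arm(increments="0 0 0 0 0 -0.1;0 0 0 0 0 -0.1;0 0 0 0 0 -0.1;0 0 0 0 0 -0.1;0 0 0 0 0 -0.1")

```text
time: 4.35
tool_pos: [0.5441, -0.0019, 0.0674]
ee_rot: [-3.138, -0.001, 1.012]
wrist_force: [-3.2, 5.0, 3.0]
width: 0.0135
```

```bash
python3 -c "
from h import *
o=get_obs();print(o)"
```

```text
{'time': 4.35, 'joint_positions': array([-0.10930941,  0.14426067,  1.58632138,  0.00237157,  1.41363282,
        0.44888066]), 'qvel': array([ 2.72799357e-04, -7.57737521e-04, -2.11056110e-04, -1.10639412e-03,
        3.58158169e-03, -9.90012697e-01]), 'joint_torque': array([ -2.88214915, -33.47195506, -29.40697968,  -1.60956413,
        -1.4797727 ,   0.7339091 ]), 'tool_pos': array([ 0.54407562, -0.00194452,  0.06736443]), 'ee_rot': array([-3.13821376e+00, -9.71292182e-04,  1.01223035e+00]), 'wrist_force': array([-3.19065755,  5.01068477,  3.03881558]), 'wrist_torque': array([ 1.02801759,  0.6404761 , -0.05371251]), 'width': 0.013494708563233404}
```

>>> step_arm(increments="0.1 -0.13 0 0 0 -0.1;0 0 0 0 0 -0.12;0 0 0 0 0 -0.12;0 0 0 0 0 -0.12;0 0 0 0 0 -0.12")

```text
time: 4.85
tool_pos: [0.5433, -0.0017, 0.0674]
ee_rot: [-3.139, -0.0, 1.593]
wrist_force: [-4.9, 2.0, 3.3]
width: 0.0137
```

>>> step_arm(increments="0 0 0 0 0 -0.12;0 0 0 0 0 -0.12;0 0 0 0 0 -0.12;0 0 0 0 0 -0.12;0 0 0 0 0 -0.12")

```text
time: 5.35
tool_pos: [0.5425, -0.0019, 0.0673]
ee_rot: [-3.138, -0.002, 2.193]
wrist_force: [-7.0, 1.4, 5.3]
width: 0.0138
```

>>> step_arm(increments="0 0 0 0 0 -0.12;0 0 0 0 0 -0.12;0 0 0 0 0 -0.12;0 0 0 0 0 -0.12;0 0 0 0 0 -0.05")

```text
time: 5.85
tool_pos: [0.5421, -0.0024, 0.0674]
ee_rot: [-3.138, -0.004, 2.721]
wrist_force: [-6.8, -0.1, 4.9]
width: 0.014
```

```bash
python3 -c "
from h import *
o=get_obs();print(o['wrist_torque'],o['joint_torque'],o['qvel'])"
```

```text
[ 0.14922381  1.14568261 -0.10993161] [-2.54266486e-01 -3.23645997e+01 -2.98705655e+01 -5.13803767e-03
 -2.34816559e+00  7.72726326e-02] [-9.33298219e-04 -2.87636928e-04 -9.19691847e-04  4.21813320e-06
 -7.98714961e-04 -4.57851857e-01]
```

>>> step_arm(increments="0 0 0 0 0 -0.05;0 0 0 0 0 -0.05;0 0 0 0 0 -0.05;0 0 0 0 0 -0.05;0 0 0 0 0 -0.03")

```text
time: 6.35
tool_pos: [0.542, -0.0027, 0.0673]
ee_rot: [-3.139, -0.005, 2.949]
wrist_force: [-7.9, -0.2, 4.9]
width: 0.0137
```

```bash
python3 -c "
from h import *
o=get_obs();print(o['wrist_torque'],o['joint_torque'][5],o['qvel'][5])"
```

```text
[ 0.09543443  1.14700573 -0.09118014] 0.10382282780483365 -0.2852697026186001
```

>>> step_arm(increments="0 0 0 0 0 -0.03;0 0 0 0 0 -0.03;0 0 0 0 0 0")

```text
time: 6.65
tool_pos: [0.5421, -0.0028, 0.0673]
ee_rot: [-3.139, -0.005, 3.006]
wrist_force: [-5.7, 0.3, 4.9]
width: 0.014
```

```bash
python3 -c "
from h import *
o=get_obs();print(o['wrist_torque'],o['joint_torque'][5],o['qvel'][5])"
```

```text
[ 0.11520047  1.16732797 -0.55665568] -0.6492377445101738 0.016679107601341715
```

The torque about z jumped from 0.09 to 0.56 N m, so the pointer looks to be at the stop. A slight extra turn will confirm it.

>>> step_arm(increments="0 0 0 0 0 -0.03;0 0 0 0 0 0")

```text
time: 6.85
tool_pos: [0.5423, -0.0028, 0.0673]
ee_rot: [-3.139, -0.005, 3.036]
wrist_force: [-6.9, 0.3, 4.2]
width: 0.0143
```

```bash
python3 -c "
from h import *
o=get_obs();print(o['wrist_torque'],o['joint_torque'][5],o['ee_rot'])"
```

```text
[ 0.1388176   1.13122402 -0.63749119] -0.6711848638951778 [-3.13933471 -0.00484011  3.03625966]
```

>>> step_arm(increments="0 0 0 0 0 0;0 0 0 0 0 0;0 0 0 0 0 0;0 0 0 0 0 0;0 0 0 0 0 0", claw=-0.2)

```text
time: 7.35
tool_pos: [0.5447, -0.0019, 0.0675]
ee_rot: [-3.141, 0.0, 3.038]
wrist_force: [0.6, -0.2, -0.3]
width: 0.0506
```

>>> step_arm(increments="0 0 -3 0 0 0;0 0 -3 0 0 0;0 0 -4 0 0 0;0 0 -4 0 0 0;0 0 0 0 0 0")

```text
time: 7.85
tool_pos: [0.5479, -0.0022, 0.2151]
ee_rot: [-3.141, 0.014, 3.038]
wrist_force: [0.3, 0.0, 0.4]
width: 0.0563
```

```bash
python3 - <<'E'
from h import *
o=get_obs();print(o['tool_pos'],o['ee_rot'])
C=shot("wrist","pics/w2.png",None,1.5)
for p in [(.544,-.003,.061)]: print(w2px(C,p)*1.5)
E
```

```text
[ 0.54787816 -0.00217306  0.21508842] [-3.14133081  0.01371699  3.03797311]
[378.59186375 257.0931935 ]
```

View pics/w2.png

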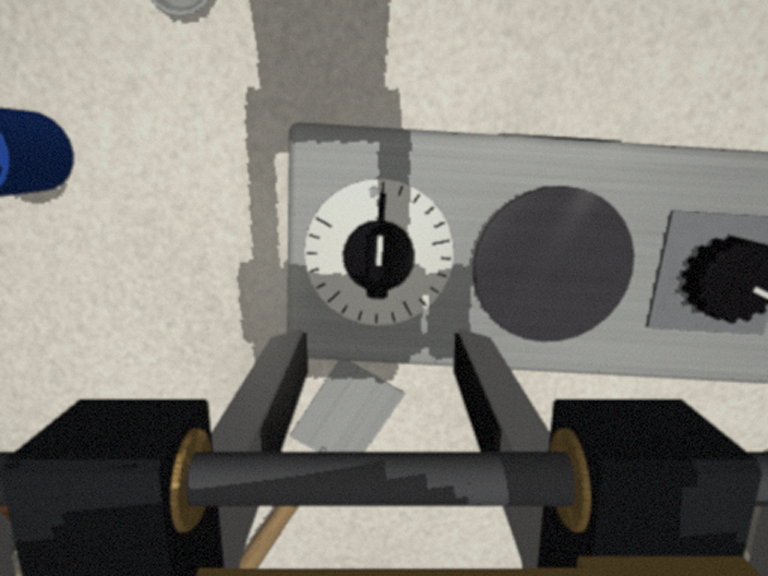

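The view shows the pointer from the axis (378,257) to the tip (382,187), lying beside the post at (376,190). The scale's front edge is tilted by the same 3°. I'll check the numbers and work out the move to the pot.

```bash
python3 - <<'E'
from h import *
o=get_obs();C=cam("wrist",o);k=1.5
f=lambda u,v,z:px2w(C,u/k,v/k,z)
ax=f(378.5,257,.061);tail=f(376.5,295,.093);t=f(382,190,.06);w0=f(380.5,237,.093);w1=f(379.5,265,.093)
e=f(768,382,.05)-f(290,357,.05)
an=lambda d:np.degrees(np.arctan2(d[1],d[0]))
print(ax.round(4),an(t-ax),an(w0-w1),an(w0-tail),"scale y",an(e),"zero",an(e)+90, "pan",f(553.5,263.5,.062).round(4))
C=cam("top");im=cv2.imread("pics/top0.png")[190:250,300:380]
cv2.imwrite("pics/pot.png",cv2.resize(im,None,fx=8,fy=8,interpolation=cv2.INTER_CUBIC))
p=np.array([.4747,-.3554]);d=p-o['tool_pos'][:2];y=o['ee_rot'][2]
print("tool d",d@[np.cos(y),np.sin(y)],d@[np.sin(y),-np.cos(y)])
E
```

```text
[ 0.541  -0.0028  0.061 ] 171.0446131582987 172.020482810922 170.13760752700972 scale y 80.78196079768674 zero 170.78196079768674 pan [0.5576 0.1143 0.062 ]
tool d 0.03489771705127615 -0.3588925708105823
```

The knob reads about 171° against a zero direction of 170.8°, so it's home. Now to the pot.

>>> step_arm(increments="0.43 -4.5 0 0 0 0;0.43 -4.5 0 0 0 0;0.43 -4.5 0 0 0 0;0.43 -4.5 0 0 0 0;0.43 -4.5 0 0 0 0", claw=-1)

```text
time: 8.4
tool_pos: [0.4986, -0.2246, 0.2054]
ee_rot: [3.14, -0.003, 3.038]
wrist_force: [1.5, -0.4, 0.2]
width: 0.0923
```

>>> step_arm(increments="0.43 -4.5 0 0 0 0;0.43 -4.5 0 0 0 0;0.43 -4.5 0 0 0 0;0 0 0 0 0 0.137;0 0 0 0 0 0.137")

```text
time: 8.9
tool_pos: [0.4716, -0.3575, 0.2045]
ee_rot: [3.14, -0.004, 2.755]
wrist_force: [-0.4, -0.1, 0.1]
width: 0.0938
```

>>> step_arm(increments="0 0 0 0 0 0.137;0 0 0 0 0 0.137;0 0 0 0 0 0.137;0 0 0 0 0 0.137;0 0 0 0 0 0.137")

```text
time: 9.4
tool_pos: [0.4724, -0.3558, 0.2051]
ee_rot: [-3.14, -0.003, 2.073]
wrist_force: [-0.4, -0.4, -0.9]
width: 0.0941
```

>>> step_arm(increments="0 0 0 0 0 0.137;0 0 0 0 0 0.137;0 0 0 0 0 0.137;0 0 0 0 0 0.137;0 0 0 0 0 0.137")

```text
time: 9.9
tool_pos: [0.4724, -0.3558, 0.2051]
ee_rot: [-3.138, -0.002, 1.388]
wrist_force: [-0.2, 0.6, -0.2]
width: 0.0938
```

>>> step_arm(increments="0 0 0 0 0 0;0 0 0 0 0 0;0 0 0 0 0 0;0 0 0 0 0 0")

```text
time: 10.3
tool_pos: [0.4729, -0.3563, 0.2072]
ee_rot: [-3.141, -0.0, 1.395]
wrist_force: [0.3, -0.1, 0.2]
width: 0.0937
```

```bash
python3 - <<'E'
from h import *
o=get_obs();print(o['tool_pos'],o['ee_rot'])
C=shot("wrist","pics/w3.png",None,1.5)
for p in [(.4747,-.3554,.07),(.4747,-.3554,0)]: print(w2px(C,p)*1.5)
E
```

```text
[ 0.47294042 -0.35625454  0.20715262] [-3.14119718e+00 -1.75260984e-04  1.39496693e+00]
[382.02514327 269.53478243]
[381.81781684 249.92242587]
```

View pics/w3.png

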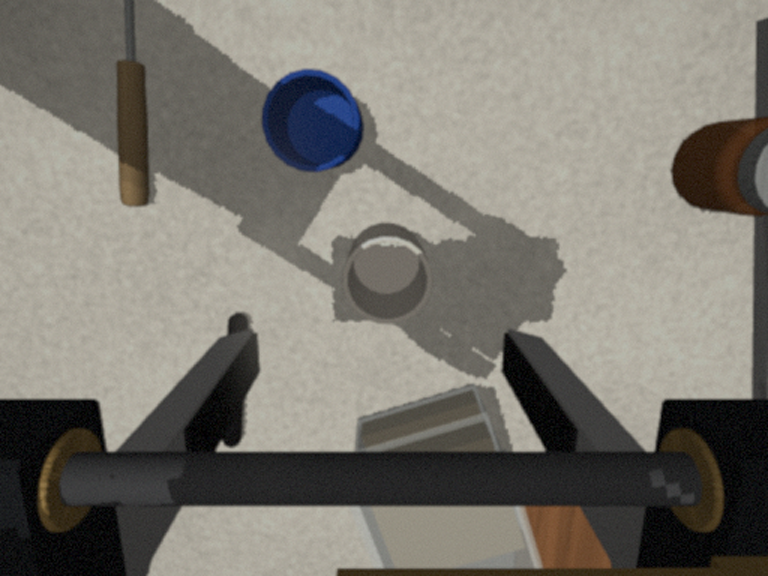

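The pot rim is at about (386,279) and the blue pot at (313,120). The rim's apparent size is a bit smaller than expected, so I'll check an enlarged crop.

```bash
python3 - <<'E'
from h import *
C=cam("wrist")
im=cv2.imread("pics/w3.png")[200:350,310:460]
im=cv2.convertScaleAbs(im,alpha=1.6,beta=-40)
im=cv2.resize(im,None,fx=4,fy=4,interpolation=cv2.INTER_CUBIC)
o=np.array([310,200])
for c,z,col in [((.4747,-.3554),.07,(0,0,255)),((.4747,-.3554),0,(0,255,0))]:
    pts=[(w2px(C,(c[0]+.03*np.cos(t),c[1]+.03*np.sin(t),z))*1.5-o)*4 for t in np.arange(0,6.28,.2)]
    for p in pts: cv2.circle(im,tuple(int(x) for x in p),2,col,-1)
cv2.imwrite("pics/w3c.png",im)
for z in(.07,.06):print(px2w(C,386/1.5,279/1.5,z))
E
```

```text
[ 0.47619474 -0.36220986  0.07      ]
[ 0.47587002 -0.36465374  0.06      ]
```

View pics/w3c.png

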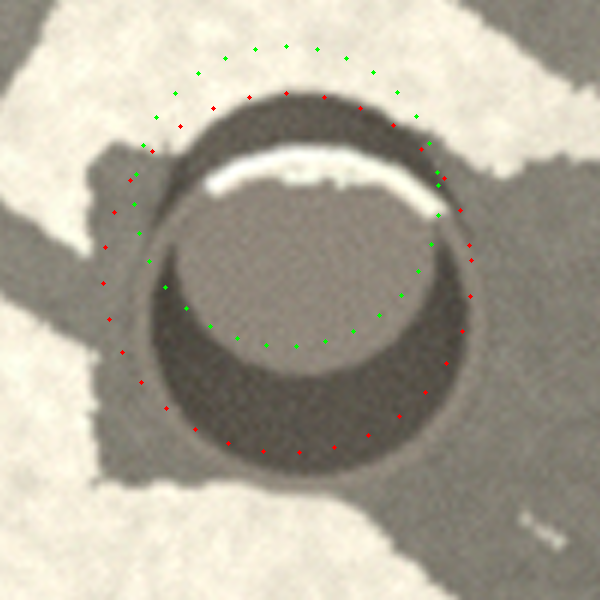

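The rim ring is complete (enlarged centre (306,318), radius 172) and shows the pot upright. It sits about 7 mm off my top-view estimate, so I'll re-measure that with the top picture enlarged.

```bash
python3 - <<'E'
from h import *
C=cam("top");im=cv2.imread("pics/top0.png")[195:235,325:385]
im=cv2.resize(im,None,fx=12,fy=12,interpolation=cv2.INTER_CUBIC);im=cv2.convertScaleAbs(im,alpha=1.4,beta=-30)
for c,col in [((.4747,-.3554),(0,0,255)),((.4765,-.3624),(0,255,0))]:
  for t in np.arange(0,6.28,.2):
    p=(w2px(C,(c[0]+.03*np.cos(t),c[1]+.03*np.sin(t),.07))-[325,195])*12
    cv2.circle(im,tuple(int(x) for x in p),2,col,-1)
cv2.imwrite("pics/potc.png",im)
W=cam("wrist");print(px2w(W,386.5/1.5,279.5/1.5,.07),px2w(W,386.5/1.5,260.5/1.5,0))
E
```

```text
[ 0.47645892 -0.36259946  0.07      ] [ 0.47691692 -0.3645247   0.        ]
```

View pics/potc.png

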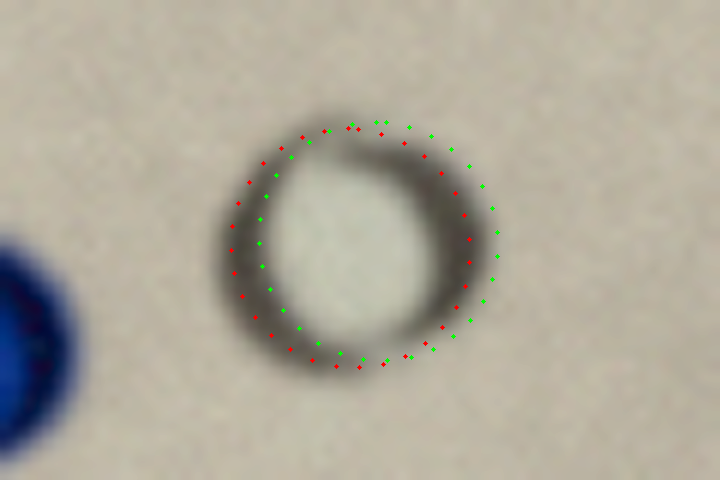

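>>> step_arm(increments="-0.5 0.45 3.6 0 0 0;0 0 4 0 0 0;0 0 4 0 0 0;0 0 4 0 0 0;0 0 2.5 0 0 0")

```text
time: 10.85
tool_pos: [0.475, -0.3607, 0.0228]
ee_rot: [-3.138, -0.002, 1.394]
wrist_force: [0.8, -0.1, 0.1]
width: 0.0943
```

>>> step_arm(increments="0 0 0 0 0 0;0 0 0 0 0 0;0 0 0 0 0 0;0 0 0 0 0 0;0 0 0 0 0 0", claw=1)

```text
time: 11.35
tool_pos: [0.4774, -0.3631, 0.0289]
ee_rot: [3.139, 0.002, 1.394]
wrist_force: [-1.0, 0.2, 3.6]
width: 0.0599
```

>>> step_arm(increments="0 0 0 0 0 0;0 0 0 0 0 0;0 0 0 0 0 0")

```text
time: 11.65
tool_pos: [0.4774, -0.3631, 0.0289]
ee_rot: [3.139, 0.002, 1.394]
wrist_force: [-1.0, 0.1, 5.3]
width: 0.0601
```

>>> step_arm(increments="0 0 -1 0 0 0;0 0 -4 0 0 0;0 0 -5 0 0 0;0 0 -5 0 0 0;0 0 -4 0 0 0")

```text
time: 12.15
tool_pos: [0.4769, -0.3621, 0.2202]
ee_rot: [3.139, 0.002, 1.394]
wrist_force: [0.3, 0.1, -0.2]
width: 0.06
```

>>> step_arm(increments="3 0 0 0 0 0;4.5 0 0 0 0 0;4.5 0 0 0 0 0;4.5 0 0 0 0 0;4.5 0 0 0 0 0")

```text
time: 12.65
tool_pos: [0.5135, -0.1535, 0.2167]
ee_rot: [3.141, -0.0, 1.393]
wrist_force: [0.9, 0.1, -0.9]
width: 0.0603
```

>>> step_arm(increments="4.5 0 0 0 0 0;4.5 0 0 0 0 0;4.5 0 0 0 0 0;4.5 0 0 0 0 0;4 0 0 0 0 0")

```text
time: 13.15
tool_pos: [0.5521, 0.0636, 0.2167]
ee_rot: [3.141, -0.0, 1.395]
wrist_force: [0.5, -0.4, -1.8]
width: 0.0603
```

>>> step_arm(increments="4 0 0 0 0 0;1.3 0 0 0 0 0;0 0 0 0 0 0;0 0 0 0 0 0;0 0 0 0 0 0")

```text
time: 13.65
tool_pos: [0.5615, 0.1118, 0.2165]
ee_rot: [3.142, 0.001, 1.392]
wrist_force: [0.4, -0.4, -1.9]
width: 0.0603
```

```bash
python3 - <<'E'
from h import *
o=get_obs();print(o['tool_pos'],o['ee_rot'],o['width'],o['wrist_force'])
C=shot("wrist","pics/w4.png",None,1.5)
x,y,z=o['tool_pos'];print(w2px(C,(x,y,z+.041))*1.5,w2px(C,(x,y,z-.029))*1.5)
E
```

```text
[0.56152501 0.11178464 0.21652994] [3.14154159e+00 7.85751592e-04 1.39177583e+00] 0.06034599954759919 [ 0.37422211 -0.44710118 -1.88747972]
[378.25872492 401.95885229] [378.97924205 326.04375398]
```

View pics/w4.png

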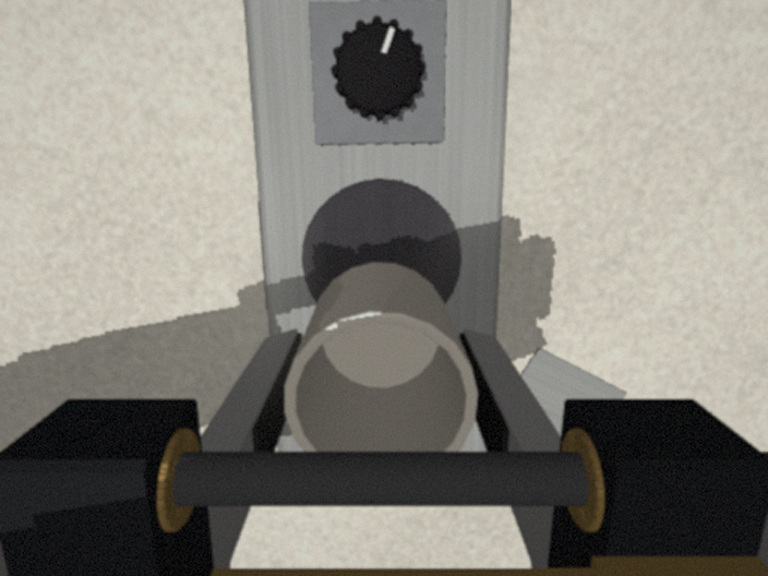

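The pan's visible edges are left 302, right 461 and top 180. The pot rim's edges are left 285, right 477 and top 313, with the base's far edge at 262. I'll fit pan and pot positions to these.

```bash
python3 - <<'E'
from h import *
from scipy.optimize import least_squares as ls
o=get_obs();C=cam("wrist",o);t=np.arange(0,6.28,.05)
def ext(c,z,r):
    P=np.array([w2px(C,(c[0]+r*np.cos(a),c[1]+r*np.sin(a),z))*1.5 for a in t]);return P[:,0].min(),P[:,0].max(),P[:,1].min()
x,y,Z=o['tool_pos']
def fit(g,z,r):
    s=ls(lambda p:np.array(ext(p,z,r))-g,[x,y],diff_step=1e-3);return s.x.round(4),s.fun.round(1)
print("pan",fit([302,461,180],.062,.055)); print("rim",fit([285,477,313],Z+.041,.03)); print("base top pred",ext((x,y),Z-.029,.03))
yaw=o['ee_rot'][2]
for p in [(.562,.1142)]:
    d=np.array(p)-[x,y];print(d@[np.cos(yaw),np.sin(yaw)],d@[np.sin(yaw),-np.cos(yaw)])
E
```

```text
pan (array([0.5633, 0.1138]), array([-0.9,  0.9,  0.1]))
rim (array([0.5621, 0.1101]), array([-2. ,  2. ,  0.2]))
base top pred (np.float64(311.029290400061), np.float64(446.9403598226696), np.float64(259.43435681462887))
0.00247882699329965 -2.4872839607341634e-05
```

>>> step_arm(increments="0.3 0.06 2 0 0 0;0 0 3 0 0 0;0 0 3 0 0 0;0 0 2.5 0 0 0;0 0 1 0 0 0")

```text
time: 14.2
tool_pos: [0.5608, 0.1146, 0.0983]
ee_rot: [-3.136, 0.002, 1.392]
wrist_force: [-0.2, 0.1, -0.7]
width: 0.0602
```

>>> step_arm(increments="0 0 0.3 0 0 0;0 0 0.2 0 0 0;0 0 0.1 0 0 0;0 0 0 0 0 0;0 0 0 0 0 0")

```text
time: 14.7
tool_pos: [0.5634, 0.1163, 0.0966]
ee_rot: [3.14, -0.0, 1.394]
wrist_force: [0.2, 0.6, -1.2]
width: 0.0608
```

>>> step_arm(increments="-0.1 0 0.2 0 0 0;0 0 0.1 0 0 0;0 0 0.1 0 0 0;0 0 0 0 0 0;0 0 0 0 0 0")

```text
time: 15.2
tool_pos: [0.5625, 0.1153, 0.0913]
ee_rot: [-3.141, 0.0, 1.394]
wrist_force: [-0.0, 0.9, -1.7]
width: 0.0606
```

>>> step_arm(increments="0 0 0.1 0 0 0;0 0 0 0 0 0;0 0 0 0 0 0")

```text
time: 15.5
tool_pos: [0.5627, 0.1154, 0.0909]
ee_rot: [3.141, -0.0, 1.394]
wrist_force: [-1.5, 1.0, 2.0]
width: 0.0601
```

The force went from -1.7 to +2.0 N, so the pot is resting on the pan. Release and rise.

>>> step_arm(increments="0 0 0 0 0 0;0 0 0 0 0 0;0 0 0 0 0 0;0 0 0 0 0 0;0 0 0 0 0 0", claw=-0.8)

```text
time: 16.0
tool_pos: [0.5625, 0.1152, 0.0903]
ee_rot: [-3.142, 0.0, 1.394]
wrist_force: [-1.0, 0.6, -0.1]
width: 0.0844
```

>>> step_arm(increments="0 0 -1 0 0 0;0 0 -2 0 0 0;0 0 -3 0 0 0;0 0 -4 0 0 0;0 0 -4 0 0 0")

```text
time: 16.5
tool_pos: [0.5622, 0.1152, 0.2323]
ee_rot: [-3.141, 0.0, 1.394]
wrist_force: [0.5, 0.5, 0.1]
width: 0.0847
```

>>> step_arm(increments="0 0 -2 0 0 0;-4 0 0 0 0 0;-4 0 0 0 0 0;0 0 0 0 0 0;0 0 0 0 0 0")

```text
time: 17.0
tool_pos: [0.5485, 0.0361, 0.2513]
ee_rot: [3.14, -0.001, 1.392]
wrist_force: [-0.1, 0.8, 0.1]
width: 0.0844
```

```bash
python3 - <<'E'
from h import *
o=get_obs();print(o['tool_pos'],o['ee_rot'],o['width'],o['time'])
C=shot("wrist","pics/w5.png",None,1.5)
print(w2px(C,(.5633,.1138,.062))*1.5,w2px(C,(.5633,.1138,.132))*1.5)
E
```

```text
[0.54853556 0.0360588  0.2513284 ] [ 3.14041959e+00 -7.18939363e-04  1.39210965e+00] 0.08441556107208434 17.0
[380.27824157 146.88133669] [380.33910021 144.65014433]
```

View pics/w5.png

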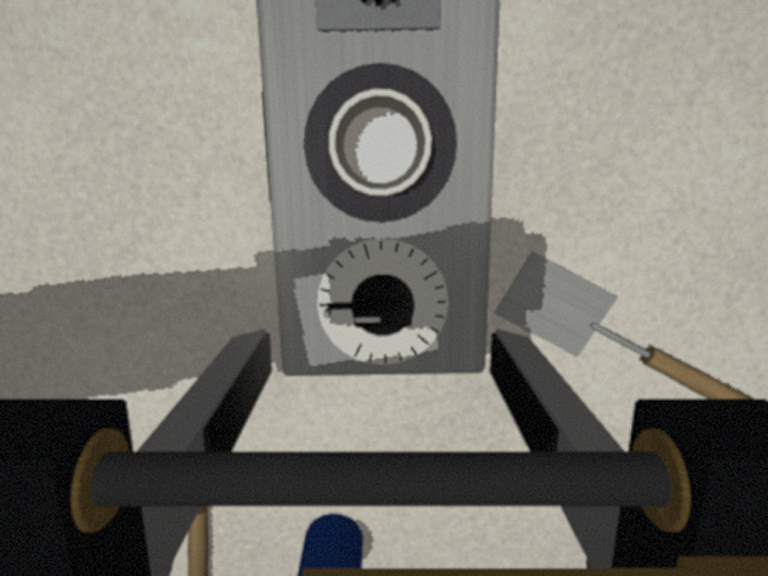

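The camera is directly above the pot. The pot at (380,142) is concentric with the pan at (380,142), and the pointer runs straight to -x with its tip at (322,306) beside the post. Handing in.

```bash
python3 -c "
from bench import *
print(close_job())"
```

```text
the job is handed in; nothing more can be done
None
```

I turned the reset knob home first, then stood the white pot in the middle of the weighing pan and let go. The job was handed in at about 17 s.

- **Knob:** I turned it about 2.45 rad counter-clockwise in a single grip. At the end the torque rose from about 0.1 to 0.6 N m against the stop. The pointer then measured 170–172° against a zero direction of 170.8°, and the last picture shows it lying beside the stop post.
- **Pot:** I lowered it in millimetre steps until the wrist force turned to +2 N, then released it. In the last picture, taken from straight above, the pot's rim and the pan are concentric to within about 1 mm. The pot stands upright and the gripper is clear of everything.
- **Other things:** I touched neither the portion-size knob nor any bystander object, and the blue pot was left alone. I did not take a last picture of the whole table, and the last view shows only part of the portion-size knob.
- **Disagreement:** The top and wrist cameras differed by about 7 mm on where the pot stood at the start. The grasp still closed at the pot's full 60 mm diameter. I set the position over the pan from pan and pot seen together in the wrist camera.

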